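Seal the filter holder for the vacuum pump

TASK

Wake the vacuum pump by pressing the white key, let it come up, then press the green key to start it, and leave the red key alone. Swing the open lid of the filter holder down onto its base, take the orange-headed locking pin from its stand and push it down through the hole in the lid into the base, until its collar presses the lid fully shut on the springy gasket. Finish still holding the pin pressed down, without letting go, as the gasket would lift the lid again; do not disturb the jar, the slide box or the dish.

Things in the scene. Friction and masses are not known exactly. Their poses are not given: they have to be found in the camera images.
- key_white_top (a point): centre of the top of the white round key (24 mm across, in a black ring 40 mm across), 52 mm above the work surface when up. Three keys, white, green and red, stand 55 mm apart in one row on a grey flat keypad box 85 x 180 x 30 mm (fixed); their order in the row varies, and the keypad may be left or right of the holder
- key_green_top (a point): centre of the top of the green key, same build
- key_red_top (a point): centre of the top of the red key, same build; not to be pressed
- key_white (a joint): how far the white key is down, m: 0 up, 0.006 fully down (1.5 N to start, 5 N at the bottom); it springs back; counts as pressed beyond 0.004
- key_green (a joint): the same for the green key
- key_red (a joint): the same for the red key
- holder: fixed clamshell filter holder: aluminium base 150 (x) x 100 (y) x 36 mm high with a blue round gasket on top. Origin under the centre of the base, x from the pin hole end towards the hinge end (hinge 72 mm along +x, at z 40 mm), z up. With the lid fully shut its underside is 40 mm and its top 52 mm above the work surface
- base_hole (a point): centre of the mouth of the vertical 15 mm hole in the base's top face, 36 mm above the work surface; the hole goes right through. It lies 130 mm from the hinge axis, square to it
- lid_hole (a point): centre of the 15 mm through hole at the upper (outer) face of the lid; right above base_hole when the lid is shut
- lid_hinge (a point): middle of the lid's hinge axis, along the holder's y, 40 mm above the work surface, in the plane of the lid's underside. The lid is a white plate 140 x 100 x 12 mm, from 5 to 145 mm off this axis, its 15 mm hole 130 mm off it. Open, its outer face (with a grey and blue disc) looks up and away from the pin hole end: push on that face or at the free edge to swing it down
- lid (a joint): how far the lid is swung open, rad: 0 when it rests on the gasket, growing as it opens upward about lid_hinge, at most 1.4. The hinge is stiff (about 0.2 N m), so the lid stays where it is left. Resting at 0 and not pressed, the lid still stands ajar by 0.06 rad (8 mm at the hole); the pin enters both holes in that state
- pin: loose steel locking pin, 70 g, 86 mm long, standing upright in the stand. Origin at the centre of its lower tip, z up towards the head: pointed over the first 8 mm, stem 12 mm thick up to 46 mm, collar 32 mm across from 46 to 52 mm, then an orange round grip 22 mm across from 52 to 86 mm. With the collar seated on the shut lid the tip is 6 mm above the work surface
- stand: fixed grey block 70 x 70 x 50 mm with an upright 15 mm hole in its middle that holds the pin, collar resting on the top; origin under its centre. It stands beside the holder, on the other side from the keypad
- jar: bystander: amber jar, 48 mm across, 75 mm tall; origin under its centre
- slide_box: bystander: yellow slide box 50 x 76 x 30 mm; origin under its centre
- dish: bystander: pale culture dish 90 mm across, 15 mm high; origin under its centre
- squeeze (a joint): how far the lid is pressed into the springy gasket, rad: 0 not pressed (ajar by 0.06), 0.06 fully shut and solid; takes about 2 to 3 N down at the hole to start and 7 N to reach 0.06; springs back when let go. The lid's angle above level is 0.06 + lid - squeeze

How it is judged:
By the outcome, as a careful person would: the job done as asked, in the order asked, and still so for the second after the job is handed in, while the arm keeps its last pose, push and grip.
It also fails if it takes over 72 s, if anything falls off the work surface, if the arm or the gripper's body presses on something with over 40 N, if the wrist force passes 120 N, or if a joint passes its speed limit or range.

ROBOT

A 7-joint arm with a two-finger parallel gripper is mounted at the origin on the work surface. World frame = base frame: x ahead of the robot, y to its left, z up, the work surface at z = 0. Lengths are in m, angles in rad, forces in N, time in s.
With the tool pointing down it reaches from about 0.4 to 0.85 m from the base axis. Payload 10.4 kg.
Tool frame: the origin (TCP) lies between the finger pads; the fingertips stand 11 mm ahead of it and the grasp point (between the pads) lies 8 mm behind it; z points along the fingers, y is the line along which they close (so a half turn about z gives the same grasp; the last joint's range is limited). The gripper opens to 87 mm and grips with 3 to 60 N. Pads are 19 mm wide; open, the fingers measure 117 mm over their backs; the gripper's body (75 mm by 190 mm) begins 51 mm behind the grasp point.
Start: joints at [-1.155, 0.332, -0.065, 1.46, 0.022, 1.35, -0.088], TCP at [0.266, 0.566, 0.234] pointing down, gripper open.
Joint ranges: [-2.6, 2.6], [-0.5, 2.12], [-1.47, 1.34], [0.16, 2.42], [-1.27, 4.41], [0.06, 2.06], [-2.6, 2.6]. Speed limits (rad/s): [2.22, 2.22, 2.79, 2.79, 3.14, 3.14, 3.14].

INTERFACE

Orientations are given as a 3x3 rotation matrix whose columns are the frame's x, y, z axes.
In Python, from cell import bot, cams, job gives the robot as it stands (bot), with the cameras (cams) and the job (job).
- The arm moves only by the tool step_hand, called after "Request:" as name(argument=value, ...) on one line, values as JSON. Schema: {"type":"object","properties":{"deltas":{"type":"string"},"force":{"type":"number"},"only":{"type":"string"},"quiet":{"type":"boolean"},"lines":{"type":"string"}},"required":["deltas"],"additionalProperties":false}. deltas is a string of 1 to 20 rows, parted by semicolons, with the numbers parted by spaces; each row has 5 numbers: the opening from 0.0 (shut) to 1.0 (fully open), then dx, dy, dz in fractions of the full range, 1 being 1000 mm, then a turn about the tool's z in shares of 4 rad (1.0 is 4 rad); each row is the pose to reach, as a shift and turn from the pose commanded when the call began, along the tool's axes at that moment; what a row does not reach only later rows make up. A row lasts 1/8 s, in which the tool goes at most 0.0625 m and 0.188 rad, less where a joint would pass 70% of its speed; a pose out of reach is approached as far as the arm can. The fingers move at their own pace and stop on an object; force is the grip in N (left out, the last holds). Time passes only in rows, so rows that do not move let the fingers close. The tool returns the time, the measured TCP pose, the force, the opening and the grip force at its end. only (a regular expression) keeps the lines of the reply that match it, lines (a string "A,B") keeps lines A to B, and quiet returns only ok. A shift or turn number past 1, either way, is cut back to 1. Input that does not fit is refused with a message, and nothing moves.
- bot.get_obs(): the state, without advancing time (a new reading comes with each control period).
- cams.snapshot(name): name is "scene" or "top"; returns the picture (384x512x3 uint8, red, green, blue); there is no depth.
- cams.camera_params(name): a dict with "intrinsics" (3x3 intrinsics, pixels), "cam_to_world" (4x4, takes a point from camera to world coordinates). Camera axes: x right, y up, looking along -z (the intrinsics and any distortion apply to the point x, -y, -z); pixel columns grow to the right and rows downward; lengths in m; the calibration is good to about 2 mm. A picture is of the moment at which its call begins. camera_params takes no time and is no camera call.
- job.job_done(): hands the job in; it is judged then, once.
The state is a dict: "time": time; "joint_positions": joint angles; "dq": joint speeds; "joint_efforts": joint torques, N m; "ee_pos": TCP position; "tcp_rot": TCP orientation; "wrist_force": force on the tool from outside, world axes, zero at the start; "ft_torque": the same for the moment, N m; "grip_width": opening from 0.0 (shut) to 1.0 (fully open); "finger_force": force on a finger pad.
Only numpy, scipy, OpenCV 4.12 (cv2) and the standard library are available. Lean on these libraries where they do the work, as an engineer would, in place of code of your own. Each camera call takes 0.05 s, during which the arm holds its last target. There are 200 camera calls.

## Working session

There is one attempt and no reset: what is moved stays moved. The work goes in short steps, Python scripts to look and compute and a tool call to move; the robot and the scene stay as the last step left them, time stands still between calls to the robot, and variables do not carry over. Pictures are saved under pics/ and viewed, at most 10 in all, crops included, and the job is handed in when it is done.

```bash
ls; mkdir -p pics; python3 - <<'E'
from cell import bot, cams, job
import cv2,numpy as np
np.set_printoptions(precision=4,suppress=True)
for n in("scene","top"):
    im=cams.snapshot(n); cv2.imwrite(f"pics/{n}0.png",im[:,:,::-1]); p=cams.camera_params(n); print(n,p)
o=bot.get_obs(); print(o)
E
```

```text
cell.py
pics
scene {'intrinsics': array([[384.2054,   0.    , 261.2627],
       [  0.    , 384.2054, 189.6039],
       [  0.    ,   0.    ,   1.    ]]), 'cam_to_world': array([[ 0.7202, -0.603 ,  0.343 ,  0.8463],
       [ 0.6937,  0.62  , -0.3666, -0.3272],
       [ 0.0085,  0.502 ,  0.8648,  0.7871],
       [ 0.    ,  0.    ,  0.    ,  1.    ]])}
top {'intrinsics': array([[353.5303,   0.    , 259.6361],
       [  0.    , 353.5303, 190.6393],
       [  0.    ,   0.    ,   1.    ]]), 'cam_to_world': array([[ 0.0008,  0.9835, -0.1807,  0.371 ],
       [-0.9999, -0.0019, -0.0149, -0.001 ],
       [-0.015 ,  0.1807,  0.9834,  0.958 ],
       [ 0.    ,  0.    ,  0.    ,  1.    ]])}
{'time': 0.1, 'joint_positions': array([-1.1546,  0.3328, -0.0647,  1.4609,  0.0216,  1.3499, -0.0885]), 'dq': array([-0.0001, -0.001 , -0.0003, -0.0021, -0.0022, -0.0005, -0.0004]), 'joint_efforts': array([  0.001 , -62.4545,   0.0241, -39.0716,  -0.0616,   0.0366,
         0.0001]), 'ee_pos': array([0.2654, 0.5655, 0.2329]), 'tcp_rot': array([[-0.9053,  0.4249, -0.0005],
       [ 0.4249,  0.9053, -0.0012],
       [-0.0001, -0.0012, -1.    ]]), 'wrist_force': array([-0.6157, -0.2775, -1.0548]), 'ft_torque': array([ 0.0005, -0.0348,  0.0021]), 'finger_force': 0.0, 'grip_width': 0.9990955974703941}
```

View pics/scene0.png

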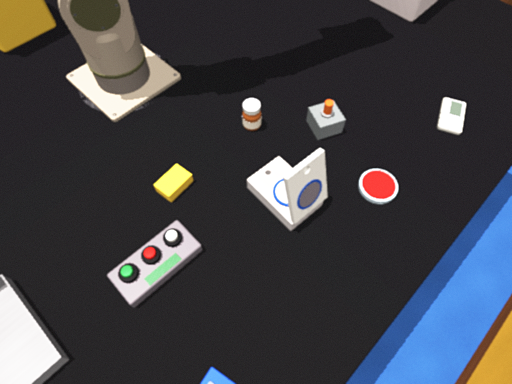

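View pics/top0.png

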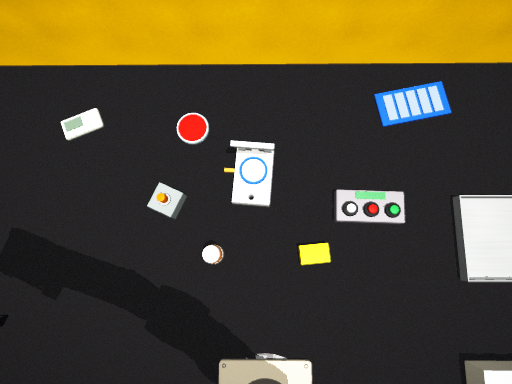

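The scene view shows the keypad with green (127,272), red (151,254) and white (173,237), the pin at (328,105), and the open lid around (307,185). In the top view, white is at (350,208), red (372,209), green (394,210), the pin head (162,198) and the base hole (251,197).

```bash
cat > h.py <<'E'
import cv2,numpy as np
from cell import bot, cams, job
np.set_printoptions(precision=4,suppress=True)
P={n:cams.camera_params(n) for n in("scene","top")}
def ray(n,uv):
    K,T=P[n]["intrinsics"],P[n]["cam_to_world"]
    d=np.linalg.solve(K,[uv[0],uv[1],1.])*[1,-1,-1]
    d=T[:3,:3]@d; return T[:3,3],d/np.linalg.norm(d)
def plane(n,uv,z):
    o,d=ray(n,uv); return o+d*(z-o[2])/d[2]
def tri(a,b):
    A=[];y=[]
    for n,uv in(("scene",a),("top",b)):
        o,d=ray(n,uv); M=np.eye(3)-np.outer(d,d); A.append(M);y.append(M@o)
    A=np.vstack(A);y=np.hstack(y); x=np.linalg.lstsq(A,y,rcond=None)[0]
    return x,np.linalg.norm(A@x-y)
def blob(im,box,lo,hi):
    x0,y0,x1,y1=box; h=cv2.cvtColor(im[y0:y1,x0:x1],cv2.COLOR_RGB2HSV)
    m=cv2.inRange(h,np.array(lo),np.array(hi)); n,l,s,c=cv2.connectedComponentsWithStats(m)
    i=1+np.argmax(s[1:,4]); return c[i]+[x0,y0],s[i,4]
def look(n,f=None):
    im=cams.snapshot(n)
    if f: cv2.imwrite(f"pics/{f}.png",im[:,:,::-1])
    return im
E
python3 - <<'E'
from h import *
S=cv2.imread("pics/scene0.png")[:,:,::-1].copy();T=cv2.imread("pics/top0.png")[:,:,::-1].copy()
W=((0,0,150),(180,70,255));G=((45,100,60),(85,255,255));R=((0,120,80),(12,255,255));O=((5,150,120),(22,255,255))
for k,a,b,c in(("white",(161,226,185,248),(341,200,359,217),W),("green",(116,262,138,282),(386,202,403,218),G),("red",(140,244,162,264),(364,201,381,217),R),
  ("pinhead",(318,95,340,118),(152,188,172,208),O)):
    p,n1=blob(S,a,*c);q,n2=blob(T,b,*c); print(k,p,n1,q,n2,*tri(p,q))
A=cv2.resize(S[90:240,235:355],None,fx=3.3,fy=3.3,interpolation=2);B=cv2.resize(T[130:225,140:285],None,fx=2.75,fy=2.75,interpolation=2)
C=np.zeros((500,800,3),np.uint8);C[:A.shape[0],:A.shape[1]]=A;C[:B.shape[0],400:400+B.shape[1]]=B
cv2.imwrite("pics/crop.png",C[:,:,::-1])
E
```

```text
white [172.5244 235.5854] 328 [349.6111 207.8148] 108 [ 0.4939 -0.2211  0.0405] 0.0006923731928910781
green [126.3475 270.9291] 141 [393.7901 209.2593] 81 [ 0.4893 -0.3338  0.045 ] 0.000542417902926289
red [149.2154 252.6769] 130 [372.443  208.4684] 79 [ 0.4915 -0.2788  0.0454] 0.0006620411482401436
pinhead [327.9633 105.6606] 109 [163.0667 197.8222] 45 [0.5159 0.2585 0.0763] 0.0019198797870750648
```

View pics/crop.png

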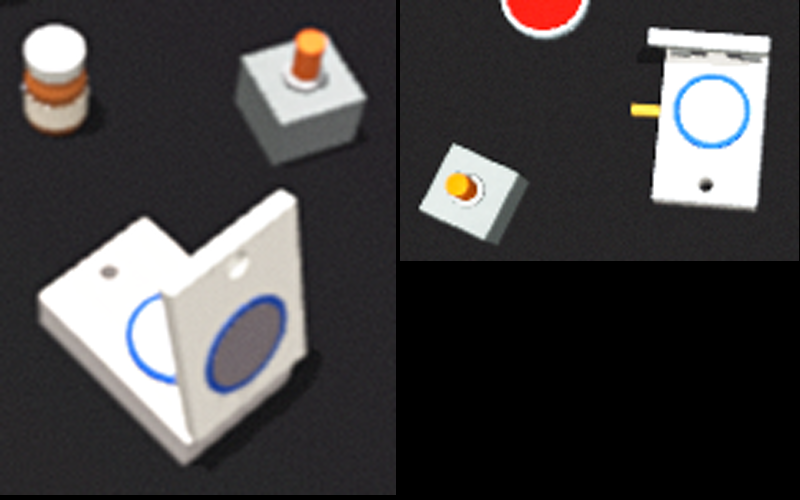

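The crop shows the pin upright in its stand, the base hole at scene (268,172) / top (251.3,197), the lid's outer-face hole at scene (307,170), and the lid's free edge from scene (286,180) to (324,150).

```bash
python3 - <<'E'
from h import *
S=cv2.imread("pics/scene0.png")[:,:,::-1].copy();T=cv2.imread("pics/top0.png")[:,:,::-1].copy()
s=lambda u,v:(u/3.3+235,v/3.3+90)
t=lambda u,v:((u-400)/2.75+140,v/2.75+130)
print("pintop",*tri(s(311,38),t(458,184)))
print("collar",*tri(s(304,76),t(468,191)))
# dark base hole centroids
p,n1=blob(S,(262,167,275,178),(0,0,0),(180,255,190));q,n2=blob(T,(246,192,257,202),(0,0,0),(180,255,170))
print(p,n1,q,n2); bh,e=tri(p,q); print("basehole",bh,e,plane("top",q,.036),plane("scene",p,.036))
p,n=blob(T,(235,150,272,190),(95,80,80),(125,255,255)); g=plane("top",p,.037); print("gasket",p,n,g)
print("base corners top",[plane("top",t(*c),.036)[:2] for c in((652,200),(757,210),(663,56),(766,60))])
# stand top corners
print("stand",[tri(s(*a),t(*b))[0] for a,b in(((241,57),(420,209)),((285,122),(497,243)),((366,97),(527,180)))])
b0=plane("top",q,.036); x=(g-b0)[:2];x/=np.linalg.norm(x); y=np.array([-x[1],x[0]])
print("axis",x,np.linalg.norm((g-b0)[:2]),"yaw",np.arctan2(x[1],x[0]))
o,d=ray("scene",s(238,264)); k=((b0[:2]-o[:2])@y)/(d[:2]@y); L=o+k*d
hin=np.r_[b0[:2]+x*.13,.04]; r=L-hin; print("lidhole",L,"hinge",hin,"along",r[:2]@x,r[2],np.hypot(r[:2]@x,r[2]))
for nm,z in(("jar",0.075),("box",.03),("dish",.015)):
    c={"jar":(212,254),"box":(314,254),"dish":(193,128)}[nm]; print(nm,plane("top",c,z))
E
```

```text
pintop [0.516  0.2596 0.09  ] 0.0020562520258517207
collar [0.5162 0.2624 0.0467] 0.0016455174314210644
[267.5 172. ] 12 [250.8421 196.8421] 19
basehole [0.5245 0.0366 0.0328] 0.00041961617512310643 [0.5238 0.0362 0.036 ] [0.526  0.0353 0.036 ]
gasket [252.608  170.3466] 176 [0.5956 0.0318 0.037 ]
base corners top [array([0.5082, 0.0868]), array([ 0.4984, -0.0138]), array([0.6516, 0.0782]), array([ 0.6471, -0.0233])]
stand [array([0.4803, 0.2785, 0.0453]), array([ 0.4874,  0.2684, -0.043 ]), array([0.5502, 0.227 , 0.0713])]
axis [ 0.9981 -0.061 ] 0.0718723565702474 yaw -0.061085394888926496
lidhole [0.6329 0.0296 0.1654] hinge [0.6536 0.0283 0.04  ] along -0.02075656205054281 0.1253920596419056 0.12709840081368942
jar [0.3748 0.1296 0.075 ]
box [ 0.3752 -0.1272  0.03  ]
dish [0.7237 0.2008 0.015 ]
```

Careful with the scale: turns go in shares of 4 rad. That gives: -0.378 rad / 4 = -0.0945.

Request:
step_hand(deltas="0 -0.383 -0.335 0 -0.0945;0 -0.383 -0.335 0 -0.0945;0 -0.383 -0.335 0 -0.0945;0 -0.383 -0.335 0 -0.0945;0 -0.383 -0.335 0 -0.0945;0 -0.383 -0.335 0 -0.0945;0 -0.383 -0.335 0 -0.0945;0 -0.383 -0.335 0 -0.0945;0 -0.542 -0.617 0.05 -0.0945;0 -0.542 -0.617 0.05 -0.0945;0 -0.542 -0.617 0.1 -0.0945;0 -0.542 -0.617 0.13 -0.0945;0 -0.542 -0.617 0.15 -0.0945;0 -0.542 -0.617 0.15 -0.0945;0 -0.542 -0.617 0.15 -0.0945;0 -0.542 -0.617 0.15 -0.0945;0 -0.542 -0.617 0.15 -0.0945;0 -0.542 -0.617 0.15 -0.0945", force=20)

```text
time: 2.35
ee_pos: [0.4948, -0.222, 0.0844]
tcp_rot: [[-0.998, 0.059, 0.002], [0.059, 0.998, 0.0], [-0.002, 0.001, -1.0]]
wrist_force: [-0.6, -0.2, 0.6]
grip_width: 0.002
finger_force: 0.0
```

```bash
python3 -c "
from h import *
print(bot.get_obs()['tcp_rot'])"
```

```text
[[-0.9983  0.059   0.0017]
 [ 0.059   0.9983  0.0005]
 [-0.0017  0.0006 -1.    ]]
```

Request:
step_hand(deltas="0 0.001 -0.002 0.015 0;0 0.001 -0.002 0.022 0;0 0.001 -0.002 0.026 0;0 0.001 -0.002 0.028 0;0 0.001 -0.002 0.028 0;0 0.001 -0.002 0.028 0")

```text
time: 3.1
ee_pos: [0.4927, -0.2247, 0.057]
tcp_rot: [[-0.998, 0.061, -0.001], [0.061, 0.998, 0.002], [0.001, 0.002, -1.0]]
wrist_force: [-10.7, 6.1, 27.6]
grip_width: 0.006
finger_force: 13.8
```

Request:
step_hand(deltas="0 0 0 -0.03 0;0 0 0 -0.06 0;0 0 0.09 -0.06 0;0 0 0.09 -0.06 0;0 0 0.09 -0.06 0")

```text
time: 3.72
ee_pos: [0.4987, -0.1326, 0.1153]
tcp_rot: [[-0.998, 0.057, -0.0], [0.057, 0.998, 0.001], [0.0, 0.001, -1.0]]
wrist_force: [0.0, -1.0, -0.1]
grip_width: 0.004
finger_force: 0.0
```

```bash
python3 - <<'E'
from h import *
S=look("scene");T=look("top")
A=cv2.resize(S[200:320,90:230],None,fx=2.8,fy=2.8,interpolation=2);B=cv2.resize(T[170:240,320:420],None,fx=4,fy=4,interpolation=2)
C=np.zeros((340,800,3),np.uint8);C[:A.shape[0],:A.shape[1]]=A;C[:B.shape[0],400:]=B
cv2.imwrite("pics/key1.png",C[:,:,::-1])
E
```

```text
(no output)
```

View pics/key1.png

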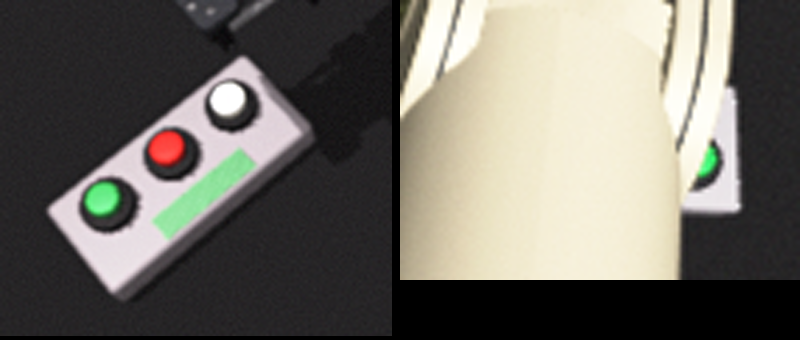

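The picture shows the white key up again at scene (171.4,235.7), the green key at (126.8,271), a low ring and no visible indicator change. I'll check the green location and let the pump spin up.

```bash
python3 -c "
from h import *
for u,v in((228,100),(167,147),(103,199)): print(plane('scene',(u/2.8+90,v/2.8+200),.052))
o=bot.get_obs();g=plane('scene',(103/2.8+90,199/2.8+200),.052);print(o['tcp_rot'].T@(np.r_[g[:2],.09]-o['ee_pos']))
"
```

```text
[ 0.4982 -0.2241  0.052 ]
[ 0.4952 -0.278   0.052 ]
[ 0.4938 -0.333   0.052 ]
[-0.0075 -0.1972  0.0255]
```

Request:
step_hand(deltas="0 0 -0.1 -0.03 0;0 0 -0.15 -0.03 0;0 0 -0.15 -0.03 0;0 0 -0.15 -0.03 0;0 0 -0.15 -0.03 0;0 0 -0.15 -0.03 0;0 0 -0.15 -0.03 0;0 0 -0.15 -0.03 0;0 0 -0.15 -0.03 0;0 0 -0.15 -0.03 0;0 0 -0.15 -0.03 0;0 0 -0.15 -0.03 0;0 0 -0.15 -0.03 0;0 0 -0.15 -0.03 0;0 0 -0.15 -0.03 0;0 0 -0.15 -0.03 0;0 0 -0.15 -0.03 0;0 0 -0.15 -0.03 0;0 0 -0.15 -0.03 0;0 0 -0.15 -0.03 0")

```text
time: 6.32
ee_pos: [0.4893, -0.2848, 0.1455]
tcp_rot: [[-0.998, 0.061, -0.0], [0.061, 0.998, 0.0], [0.0, 0.0, -1.0]]
wrist_force: [0.2, 0.1, -0.2]
grip_width: 0.006
finger_force: 0.0
```

Request:
step_hand(deltas="0 -0.006 -0.0485 0 0;0 -0.006 -0.0485 0.04 0;0 -0.006 -0.0485 0.06 0;0 -0.006 -0.0485 0.06 0;0 -0.006 -0.0485 0.075 0;0 -0.006 -0.0485 0.083 0;0 -0.006 -0.0485 0.087 0;0 -0.006 -0.0485 0.0885 0;0 -0.006 -0.0485 0.0885 0;0 -0.006 -0.0485 0.0885 0")

```text
time: 7.58
ee_pos: [0.4927, -0.3333, 0.0576]
tcp_rot: [[-0.998, 0.06, 0.001], [0.06, 0.998, 0.001], [-0.001, 0.001, -1.0]]
wrist_force: [-0.7, 3.7, 5.1]
grip_width: 0.005
finger_force: 2.5
```

Request:
step_hand(deltas="0 -0.006 0 -0.03 0;0 -0.006 0 -0.06 0;0 -0.006 0.12 -0.12 0;0 -0.006 0.12 -0.12 0")

```text
time: 8.07
ee_pos: [0.5048, -0.2217, 0.1738]
tcp_rot: [[-0.998, 0.063, 0.0], [0.063, 0.998, -0.001], [-0.0, -0.0, -1.0]]
wrist_force: [1.1, 0.8, 0.0]
grip_width: 0.006
finger_force: 0.0
```

```bash
python3 - <<'E'
from h import *
S=look("scene")
A=cv2.resize(S[200:320,90:230],None,fx=2.8,fy=2.8,interpolation=2)
cv2.imwrite("pics/key2.png",A[:,:,::-1])
E
```

```text
(no output)
```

View pics/key2.png

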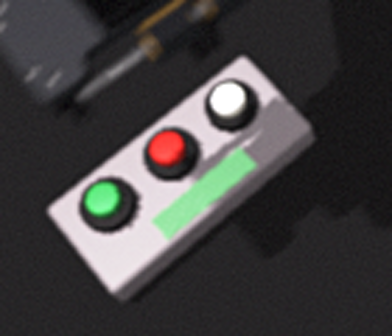

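The keys are all up and red is untouched. Next is the lid: go over it and down behind its outer face.

Request:
step_hand(deltas="0 0 0 -0.06 0;0 0 0.03 -0.1 0;0 -0.158 0.259 -0.1 0;0 -0.158 0.259 -0.1 0;0 -0.158 0.259 -0.1 0;0 -0.158 0.259 -0.1 0;0 -0.158 0.259 -0.1 0;0 -0.158 0.259 -0.1 0;0 -0.158 0.259 -0.1 0;0 -0.158 0.259 -0.05 0;0 -0.158 0.259 0 0;0 -0.158 0.259 0 0;0 -0.158 0.259 0 0")

```text
time: 9.75
ee_pos: [0.6793, 0.0256, 0.1756]
tcp_rot: [[-0.998, 0.062, 0.003], [0.062, 0.998, 0.0], [-0.003, 0.0, -1.0]]
wrist_force: [-0.2, -0.6, 0.8]
grip_width: 0.004
finger_force: 0.0
```

```bash
python3 - <<'E'
from h import *
o=bot.get_obs();R=o['tcp_rot'];p=o['ee_pos'];x=np.array([.9981,-.061]);hin=np.array([.6536,.0283])
for th in np.r_[1.31:.5:-.15,.45,.3,.15,.06,.03]:
    r=.118;c=np.array([-r*np.cos(th)+.012*np.sin(th),.04+r*np.sin(th)+.012*np.cos(th)])
    w=np.r_[hin+x*(c[0]+.0095),c[1]+.011]; print(round(th,2),w,R.T@(w-p))
S=look("scene","lid1")
E
```

```text
1.31 [0.6443 0.0289 0.1681] [0.0352 0.0011 0.0074]
1.16 [0.627  0.0299 0.164 ] [0.0525 0.0011 0.0115]
1.01 [0.6106 0.0309 0.1573] [0.069  0.0011 0.0181]
0.86 [0.5953 0.0319 0.1483] [0.0843 0.001  0.0271]
0.71 [0.5816 0.0327 0.137 ] [0.0981 0.001  0.0383]
0.56 [0.5697 0.0334 0.1238] [0.1101 0.001  0.0515]
0.45 [0.5622 0.0339 0.1131] [0.1175 0.001  0.0621]
0.3 [0.5541 0.0344 0.0973] [0.1257 0.001  0.0779]
0.15 [0.5484 0.0347 0.0805] [0.1315 0.001  0.0947]
0.06 [0.5462 0.0349 0.0701] [0.1337 0.001  0.1052]
0.03 [0.5457 0.0349 0.0665] [0.1342 0.001  0.1087]
```

View pics/lid1.png

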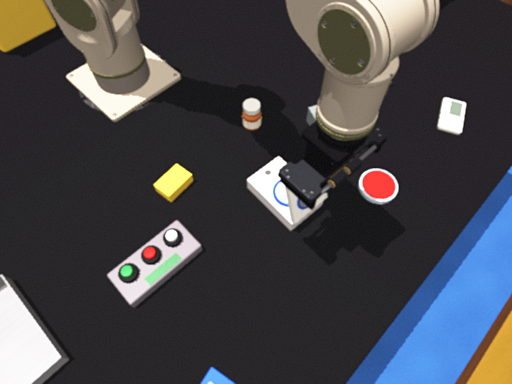

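The gripper is behind the lid, around (320,190), with the bystanders undisturbed. Now I'll follow the arc down.

Request:
step_hand(deltas="0 0.035 0.001 0.007 0;0 0.052 0.001 0.011 0;0 0.069 0.001 0.018 0;0 0.084 0.001 0.027 0;0 0.098 0.001 0.038 0;0 0.11 0.001 0.051 0;0 0.118 0.001 0.062 0;0 0.126 0.001 0.078 0;0 0.131 0.001 0.094 0;0 0.134 0.001 0.105 0;0 0.134 0.001 0.108 0;0 0.134 0.001 0.109 0;0 0.134 0.001 0.109 0")

```text
time: 11.42
ee_pos: [0.5445, 0.0357, 0.064]
tcp_rot: [[-0.998, 0.061, -0.002], [0.061, 0.998, 0.0], [0.002, 0.0, -1.0]]
wrist_force: [-3.7, 0.6, 7.4]
grip_width: 0.006
finger_force: 3.6
```

Request:
step_hand(deltas="0 0 0 -0.05 0;0.5 0 0 -0.1 0;1 0.043 0.223 -0.1 0;1 0.043 0.223 -0.1 0;1 0.043 0.223 -0.1 0;1 0.043 0.223 -0.1 0;1 0.043 0.223 -0.1 0;1 0.043 0.223 -0.1 0")

```text
time: 12.42
ee_pos: [0.5158, 0.2599, 0.1637]
tcp_rot: [[-0.998, 0.061, -0.0], [0.061, 0.998, -0.001], [0.0, -0.001, -1.0]]
wrist_force: [0.1, -1.1, 0.6]
grip_width: 0.716
finger_force: 0.0
```

```bash
python3 - <<'E'
from h import *
S=look("scene");T=look("top")
cv2.imwrite("pics/S2.png",S[:,:,::-1]);cv2.imwrite("pics/T2.png",T[:,:,::-1])
A=cv2.resize(S[90:240,235:355],None,fx=3.3,fy=3.3,interpolation=2);B=cv2.resize(T[130:225,140:285],None,fx=2.75,fy=2.75,interpolation=2)
C=np.zeros((500,800,3),np.uint8);C[:A.shape[0],:A.shape[1]]=A;C[:B.shape[0],400:400+B.shape[1]]=B
cv2.imwrite("pics/crop2.png",C[:,:,::-1])
E
```

```text
(no output)
```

View pics/crop2.png

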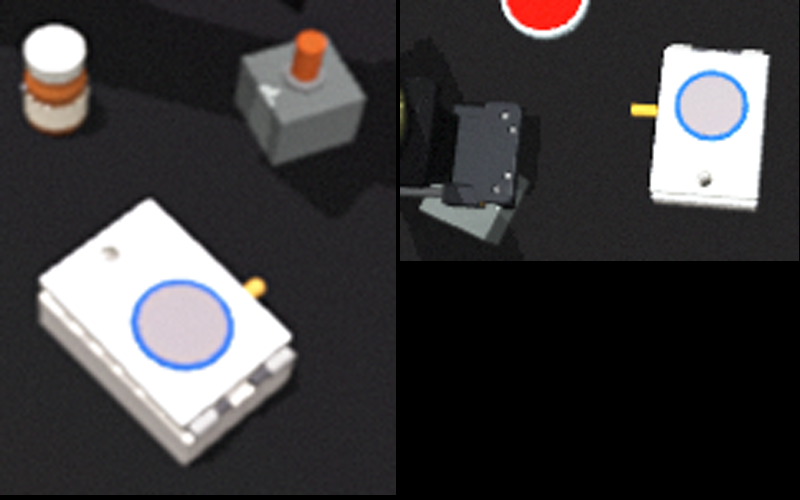

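The crop shows the lid resting ajar on the base, with its hole at scene (268.3,166.7) / top (250.9,195.1), and the pin still standing in the stand.

```bash
python3 - <<'E'
from h import *
S=cv2.imread("pics/S2.png")[:,:,::-1].copy();T=cv2.imread("pics/T2.png")[:,:,::-1].copy()
p=(110/3.3+235-.35,253/3.3+90-.35);q=(305/2.75+140-.3,179/2.75+130-.3)
print(*tri(p,q),plane("top",q,.06),plane("scene",p,.06))
for n,im,c in(("scene",S,p),("top",T,q)):
    u,v=map(round,c);g=cv2.cvtColor(im,cv2.COLOR_RGB2GRAY)[v-5:v+6,u-5:u+6].astype(float); w=np.clip(np.median(g)-15-g,0,None);yy,xx=np.mgrid[-5:6,-5:6]
    c2=(u+(w*xx).sum()/w.sum(),v+(w*yy).sum()/w.sum());print(n,c,c2,plane(n,c2,.06))
E
```

```text
[0.5256 0.0362 0.0584] 0.00040035266092075604 [0.5252 0.0359 0.06  ] [0.5265 0.0356 0.06  ]
scene (267.9833333333333, 166.3166666666667) (np.float64(266.67052023121386), np.float64(164.40693641618498)) [0.5208 0.0373 0.06  ]
top (250.6090909090909, 194.79090909090908) (np.float64(250.62605042016807), np.float64(195.7906162464986)) [0.5226 0.0358 0.06  ]
```

Request:
step_hand(deltas="1 0 0 0.04 0;1 0 0 0.07 0;1 0 0 0.085 0;1 0 0 0.0945 0;1 0 0 0.0945 0;0.2 0 0 0.0945 0;0 0 0 0.0945 0;0 0 0 0.0945 0;0 0 0 0.0945 0;0 0 0 0.0945 0;0 0 0 0.0945 0;0 0 0 0.0945 0", force=40)

```text
time: 14.02
ee_pos: [0.5155, 0.2609, 0.0694]
tcp_rot: [[-0.998, 0.061, -0.0], [0.061, 0.998, 0.0], [0.0, 0.0, -1.0]]
wrist_force: [-0.3, 0.3, -0.7]
grip_width: 0.285
finger_force: 0.0
```

Request:
step_hand(deltas="0 0 0 0 0;0 0 0 0 0;0 0 0 0 0;0 0 0 -0.03 0;0 0 0 -0.07 0;0 0 0 -0.11 0;0 0 0 -0.11 0;0 0 0 -0.11 0", force=40)

```text
time: 15.02
ee_pos: [0.5151, 0.2608, 0.1787]
tcp_rot: [[-0.998, 0.061, -0.001], [0.061, 0.998, -0.0], [0.001, -0.0, -1.0]]
wrist_force: [-0.2, 0.7, 0.0]
grip_width: 0.244
finger_force: 40.0
```

```bash
python3 - <<'E'
from h import *
o=bot.get_obs();R=o['tcp_rot'];p=o['ee_pos'];print(R.T@(np.array([.525,.036,p[2]])-p))
S=look("scene");T=look("top")
A=cv2.resize(S[20:220,200:400],None,fx=2,fy=2,interpolation=2);B=cv2.resize(T[130:230,130:230],None,fx=4,fy=4,interpolation=2)
cv2.imwrite("pics/pin.png",np.hstack([A,B])[:,:,::-1])
E
```

```text
[-0.0235 -0.2238  0.    ]
```

View pics/pin.png

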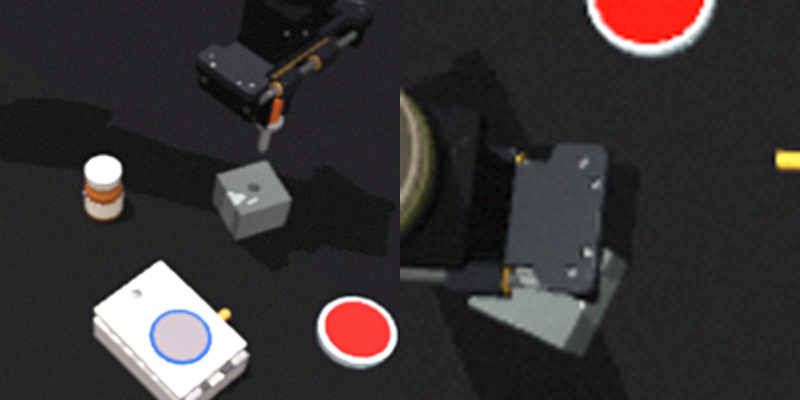

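The pin is held, with its tip at scene (332,94) and the stand hole empty.

Request:
step_hand(deltas="0 -0.0235 -0.224 0 0;0 -0.0235 -0.224 0 0;0 -0.0235 -0.224 0 0;0 -0.0235 -0.224 0 0;0 -0.0235 -0.224 0 0;0 -0.0235 -0.224 0.025 0;0 -0.0235 -0.224 0.025 0;0 -0.0235 -0.224 0.025 0", force=50)

```text
time: 16.12
ee_pos: [0.5254, 0.0366, 0.1547]
tcp_rot: [[-0.998, 0.06, -0.0], [0.06, 0.998, -0.0], [0.0, -0.0, -1.0]]
wrist_force: [0.4, -0.0, 0.1]
grip_width: 0.236
finger_force: 50.0
```

```bash
python3 - <<'E'
from h import *
print("was", plane("scene",(332-.25,94-.25),.113),plane("scene",(335.5-.25,81.5-.25),.162),"vs .515 .261")
o=bot.get_obs();R=o['tcp_rot'];p=o['ee_pos'];print(R.T@(np.array([.525,.036,p[2]])-p))
S=look("scene");A=S[120:220,220:320];cv2.imwrite("pics/hov.png",cv2.resize(A,None,fx=6,fy=6,interpolation=2)[:,:,::-1])
E
```

```text
was [0.5163 0.2651 0.113 ] [0.522  0.2575 0.162 ] vs .515 .261
[ 0.0003 -0.0006  0.    ]
```

View pics/hov.png

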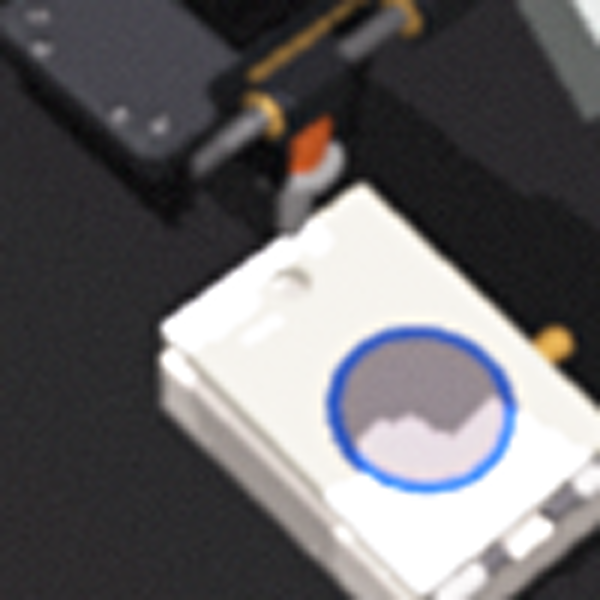

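Tip at scene (268.2,158.6), hole at (268.4,166.4). I'll compare these against a vertical drop.

```bash
python3 - <<'E'
from h import *
T=P["scene"]["cam_to_world"];K=P["scene"]["intrinsics"]
def pr(w):
    c=T[:3,:3].T@(np.array(w)-T[:3,3]);c=K@(c*[1,-1,-1]);return c[:2]/c[2]
for z in(.06,.085,.09,.095,.16):print(z,pr((.525,.0362,z)))
print("tip plane",plane("scene",(268.2,158.6),.0893))
E
```

```text
0.06 [267.6787 165.7733]
0.085 [267.9375 159.4994]
0.09 [267.9909 158.2061]
0.095 [268.0448 156.8996]
0.16 [268.7995 138.6059]
tip plane [0.5257 0.0361 0.0893]
```

Request:
step_hand(deltas="0 0 0 0.02 0;0 0 0 0.028 0;0 0 0 0.034 0;0 0 0 0.04 0;0 0 0 0.046 0;0 0 0 0.052 0;0 0 0 0.052 0", force=60)

```text
time: 17.05
ee_pos: [0.5251, 0.0358, 0.102]
tcp_rot: [[-0.998, 0.061, -0.001], [0.061, 0.998, -0.0], [0.001, -0.0, -1.0]]
wrist_force: [-0.3, 0.7, -0.7]
grip_width: 0.234
finger_force: 60.0
```

Request:
step_hand(deltas="0 0 0 0.006 0;0 0 0 0.012 0;0 0 0 0.018 0;0 0 0 0.022 0;0 0 0 0.025 0;0 0 0 0.027 0;0 0 0 0.027 0", force=60)

```text
time: 17.92
ee_pos: [0.5253, 0.0359, 0.0755]
tcp_rot: [[-0.998, 0.061, -0.0], [0.061, 0.998, 0.0], [0.0, 0.0, -1.0]]
wrist_force: [-2.1, -0.1, 3.7]
grip_width: 0.239
finger_force: 60.0
```

Request:
step_hand(deltas="0 0 0 0.002 0;0 0 0 0.004 0;0 0 0 0.005 0;0 0 0 0.006 0;0 0 0 0.006 0", force=60)

```text
time: 18.55
ee_pos: [0.5252, 0.0361, 0.0705]
tcp_rot: [[-0.998, 0.061, -0.0], [0.061, 0.998, 0.001], [0.001, 0.001, -1.0]]
wrist_force: [-9.4, -0.3, 21.1]
grip_width: 0.239
finger_force: 60.0
```

Request:
step_hand(deltas="0 0 0 0 0;0 0 0 0 0;0 0 0 0 0", force=60)

```text
time: 18.92
ee_pos: [0.5253, 0.0361, 0.0705]
tcp_rot: [[-0.998, 0.061, -0.0], [0.061, 0.998, 0.001], [0.0, 0.001, -1.0]]
wrist_force: [-10.0, -0.6, 20.7]
grip_width: 0.238
finger_force: 60.0
```

```bash
python3 - <<'E'
from h import *
S=look("scene");T=look("top")
A=cv2.resize(S[120:240,230:350],None,fx=4,fy=4,interpolation=2)
A0=cv2.resize(cv2.imread("pics/S2.png")[120:240,230:310],None,fx=4,fy=4,interpolation=2)
cv2.imwrite("pics/fin.png",np.hstack([A0,A[:,:,::-1]]))
E
```

```text
(no output)
```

View pics/fin.png

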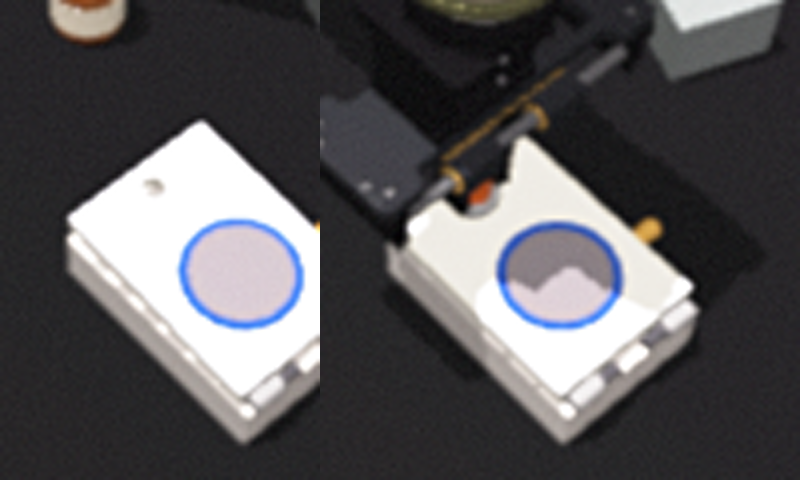

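The lid's gap along the base is now even (shut), and the collar sits on the lid under the orange grip with the pin still held. Handing in.

```bash
python3 -c "
from cell import bot, cams, job
print(job.job_done())"
```

```text
the job is handed in; nothing more can be done
None
```

I handed the job in at about 19 s, but the hand-in gave no verdict. I pressed white, then green about 4 s later, without touching red; no pump indicator was visible in the images. I swung the lid down, and the pin is through both holes and still gripped, pressing the lid shut at about 21 N. I did not check the jar, slide box or dish individually at the end.

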